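Lock the blue crimp die in the setting fixture

TASK

Take the crimp die with the blue-painted ends out of the die rack and stand it, crimp notches upward as it is stored, fully home in the nest of the setting fixture; the rack lets you take it only by its ends and the fixture's pillars leave no room for fingers there, so stand it on the bench and take it again by its faces. Then swing the keeper bar shut over it until it snaps into its detent. Leave the other dies in the rack and everything else on the bench where it is.

Things in the scene. Friction and masses are not known exactly. Their poses are not given: they have to be found in the camera images.
- die_blue: the die to be locked in: an upright steel plate 58 mm long (its y axis), 16 mm thick (x), 42 mm high (z), 0.27 kg, with three half-round crimp notches in its top edge and the last 9 mm at both ends painted blue. Origin at the centre of its underside. It starts standing in one of the three rack slots; either way round is right in the fixture
- die_red: a like die with red-painted ends, same size and origin, in another rack slot; stays there
- die_yellow: a like die with yellow-painted ends, same size and origin, in another rack slot; stays there
- rack: die rack: grey slotted block fixed to the bench, origin at the centre of its underside. Base 100 (x) x 44 (y) x 8 mm, on it three slots along y at x = -22, 0, +22 mm; only 6 mm lie between the dies (3 mm walls, to z = 28 mm), and cheeks to z = 44 mm stand outside the outer two. The dies overhang the rack by 7 mm at both ends, where they are free to be gripped
- fixture: setting fixture fixed to the bench, origin at the centre of its underside: base 66 (x) x 156 (y) x 10 mm, the nest in its middle. Grey pillars 30 x 31 mm stand 2 mm behind the ends of a seated die: hinge pillar at -y, 55 mm high (bolt head to 79), catch pillar at +y, 49 mm high (on it the stop behind the bar, x +8 to +17, y +43 to +63, to 75 mm)
- nest (a point): centre of the nest floor, 12 mm above the bench, axes as the fixture: a seated die stands here, length along y, its top 54 mm above the bench. The nest is 20 mm wide between two side lips (44 mm long along y, 9 mm thick, 15 mm high above the floor) and 62 mm long between the pillars; top edges bevelled 4 mm. The faces of the die stay free above the lips
- keeper (a joint): angle of the keeper bar (rad): 0 shut over the nest, against its stop; grows as it opens towards the fixture's -x side, to 1.9. The bar swings level about an upright pin and stays where it is left; in the last 0.13 rad its end rides over a spring ball (about 8 N at the knob), and past 0.05 it snaps shut by itself
- keeper_hinge (a point): the hinge axis of the keeper bar, at half height of the bar; z is the axis. The bar is steel, 14 mm wide, 10 mm thick, 106 mm long from the hinge, its underside 57 mm above the bench; shut, it lies along the fixture's +y
- keeper_knob (a point): centre of the top of the red upright knob on the bar, 70 mm from the hinge, 101 mm above the bench; the knob is round, 15 mm across and 30 mm high
- micrometer: micrometer lying flat, 64 (x) x 124 (y) x 17 mm, origin under its centre; leave alone
- cutters: side cutters with red handles, lying flat, 126 (x) x 37 (y) x 10 mm, origin under their centre; leave alone
- tape: roll of black tape lying flat, 68 mm across, 18 mm high, origin under its centre; leave alone
- vial: upright yellow sample vial with a blue cap, 30 mm across, 64 mm high, origin under its centre; leave alone
Things that resemble listed ones, but are neither listed nor needed, are in the scene too. There is more than one size of the fixture; the job needs the larger.

How it is judged:
On the way, in this order (a step that is already met when the one before it is completed fails the run):
1. the blue die is lifted out of the rack (z of die_blue in the frame of rack above 0.04 m), for 0.1 s.
2. the blue die stands home in the nest while the keeper bar is still open (horizontal distance between die_blue and nest below 0.005 m and z of die_blue in the frame of nest below 0.0025 m and value of joint keeper above 0.2 rad), for 0.2 s.
At the end, for the whole second after the job is handed in: The blue die stands at rest in the nest, notches up, within 5 mm of its centre and down on its floor within 2.5 mm, in line with it, and the keeper bar is shut over it in its detent (within 0.025 rad of its stop) (horizontal distance between die_blue and nest below 0.005 m and z of die_blue in the frame of nest below 0.0025 m and angle between die_blue's own z axis and vertical below 0.12 rad and angle between the y axis of die_blue and the y axis of nest, either way round below 0.15 rad and value of joint keeper below 0.025 rad and linear speed of die_blue below 0.02 m/s); the robot touches nothing.
It fails at once if the red or the yellow die is shifted more than 12 mm in or out of the rack (distance of any of die_red, die_yellow from where it was at the start of the episode above 0.012 m).
It fails at once if the micrometer, cutters, tape or vial is shifted more than 20 mm (distance of any of micrometer, cutters, tape, vial from where it was at the start of the episode above 0.02 m).
It also fails if it takes over 72 s, if anything falls off the work surface, if the arm or the gripper's body presses on something with over 40 N, if the wrist force passes 120 N, or if a joint passes its speed limit or range.

ROBOT

A 6-joint arm with a two-finger parallel gripper is mounted at the origin on a cart in front of the work surface, level with it; the furniture and walls round the work are solid. World frame = base frame: x ahead of the robot, y to its left, z up, the work surface at z = 0. Lengths are in m, angles in rad, forces in N, time in s.
With the tool pointing down it reaches from about 0.375 to 0.9 m from the base axis. Payload 3.1 kg.
Tool frame: the origin (TCP) lies at the very end of the fingers, on their centre line; the grasp point (between the pads) lies 19 mm behind it; z points along the fingers, y is the line along which they close (so a half turn about z gives the same grasp; the last joint's range is limited). The gripper opens to 85 mm and grips with 20 to 120 N. Pads are 22 mm wide; open, the fingers measure 114 mm over their backs; the gripper's body (76 mm by 85 mm) begins 54 mm behind the grasp point. The pads swing forward as they close: fully open they stand 13 mm farther back than shut.
Start: joints at [1.115, 0.527, 1.433, -0, 1.181, -0.178], TCP at [0.171, 0.601, 0.231] pointing down, gripper open.
Joint ranges: [-3.08, 3.08], [-0.75, 2.2], [0.22, 2.44], [-1.43, 4.57], [0, 2.65], [-2.85, 2.85]. Speed limits (rad/s): [2.79, 2.79, 3.14, 3.14, 3.14, 3.14].

INTERFACE

Orientations are given as a unit quaternion [x, y, z, w].
In Python, from station import manip, vision gives the robot as it stands.
- The arm moves only by the tool drive_tool, never from a script. Its argument "deltas" is a list that holds one entry, the list of rows, each a list of 4 numbers: the shift along the tool's x, y, z in mm, then the turn about the tool's z in rad. A call has 1 to 5 rows; each row is the pose to reach, as a shift and turn from the pose commanded when the call began, along the tool's axes at that moment; what a row does not reach only later rows make up. A row lasts 1/12 s, in which the tool goes at most 41.7 mm and 7.16 degrees, less where a joint would pass 70% of its speed; a pose out of reach is approached as far as the arm can. A call with a gripper value outside its range is refused whole. "jaw" is the finger opening in mm, from 0 to 85.4, set as the call begins (left out, the last holds). The fingers move at their own pace and stop on an object; "force" is the grip in N (left out, the last holds). Time passes only in rows, so rows that repeat a pose let the fingers close. It gives the time, the measured TCP pose, the force, the opening and the grip force at its end, in the units of the state.
- manip.sense(): the state, without advancing time (a new reading comes with each control period).
- vision.snapshot(name): name is "side" or "top" or "wrist"; returns the picture (480x640x3 uint8, red, green, blue); there is no depth.
- vision.camera_model(name): a dict with "camera_matrix" (3x3 intrinsics, pixels), "D" ([k1, k2, p1, p2, k3] as OpenCV has them; the pictures are not rectified), "rvec" (rotation vector, rad) and "tvec" (3), from world to camera coordinates, as OpenCV has them. Camera axes: x right, y down, z forward; pixel columns grow to the right and rows downward; lengths in m; the calibration is good to about 2 mm. A picture is of the moment at which its call begins: read the wrist's pose just before it. camera_model takes no time and is no camera call; for the wrist camera it gives the pose at the moment of the call.
- manip.sign_off(): hands the job in; it is judged then, once.
The state is a dict: "t": time; "q": joint angles; "qd": joint speeds; "tau": joint torques, N m; "tcp_pos": TCP position; "tool_rot": TCP orientation; "force": force on the tool from outside, world axes, zero at the start; "ft_torque": the same for the moment, N m; "finger_gap": opening from 0.0 (shut) to 1.0 (fully open); "gripper_force": force on a finger pad.
Only numpy, scipy, OpenCV 4.12 (cv2) and the standard library are available. Lean on these libraries where they do the work, as an engineer would, in place of code of your own. Each camera call takes 0.05 s, during which the arm holds its last target. There are 200 camera calls.

## Working session

There is one attempt and no reset: what is moved stays moved. The work goes in short steps, Python scripts to look and compute and a tool call to move; the robot and the scene stay as the last step left them, time stands still between calls to the robot, and variables do not carry over. Pictures are saved under pics/ and viewed, at most 10 in all, crops included, and the job is handed in when it is done.

Besides the shell and the picture viewer there is one more tool, called after "Emit:" in YAML: its name, and indented under it one key for each argument. drive_tool: Moves the arm, as the interface text tells. Its arguments: {"type":"object","properties":{"deltas":{"type":"array"},"jaw":{"type":"number"},"force":{"type":"number"}},"required":["deltas"]}

```bash
mkdir -p pics; python3 - <<'E'
from station import manip, vision
import cv2,numpy as np
s=manip.sense(); print(s)
for n in ["side","top","wrist"]:
    im=vision.snapshot(n); cv2.imwrite(f"pics/{n}0.png",im[:,:,::-1])
    c=vision.camera_model(n); print(n,{k:np.round(np.array(v),4).tolist() for k,v in c.items()})
E
```

```text
{'t': 0.0, 'q': array([ 1.11451571e+00,  5.28473950e-01,  1.43395395e+00,  4.32079173e-05,
        1.18141052e+00, -1.78526445e-01]), 'qd': array([ 0.0001556 , -0.00042796, -0.00040931, -0.00207065,  0.00180598,
       -0.00011887]), 'tau': array([ 2.09950454e-04, -4.42362499e+01, -1.78026617e+01, -8.72011788e-05,
        8.41752189e-03,  2.72666306e-06]), 'tcp_pos': array([0.17101505, 0.60037283, 0.23031243]), 'tool_rot': array([ 1.38439159e-01,  9.90370304e-01, -1.06055791e-03, -3.69432044e-04]), 'force': array([ 0.36720442, -0.03016986,  0.02145112]), 'ft_torque': array([-0.02605327, -0.00741243, -0.03171821]), 'gripper_force': 0.0, 'finger_gap': 1.005404369340913}
side {'camera_matrix': [[516.8755, 0.0, 315.7198], [0.0, 516.8755, 240.4049], [0.0, 0.0, 1.0]], 'D': [-0.1355, 0.0, 0.0, 0.0, 0.0], 'rvec': [0.4853, -2.4735, 1.5649], 'tvec': [0.4955, 0.1552, 0.8309]}
top {'camera_matrix': [[476.4809, 0.0, 317.971], [0.0, 476.4809, 249.7344], [0.0, 0.0, 1.0]], 'D': [-0.0699, 0.0, 0.0, 0.0, 0.0], 'rvec': [1.974, -2.1423, 0.3245], 'tvec': [0.0729, 0.5416, 1.0357]}
wrist {'camera_matrix': [[335.0466, 0.0, 317.7146], [0.0, 335.0466, 235.5179], [0.0, 0.0, 1.0]], 'D': [-0.0634, 0.0, 0.0, 0.0, 0.0], 'rvec': [-2.294, -1.7323, -0.2747], 'tvec': [-0.6241, -0.0412, 0.3809]}
```

View pics/top0.png

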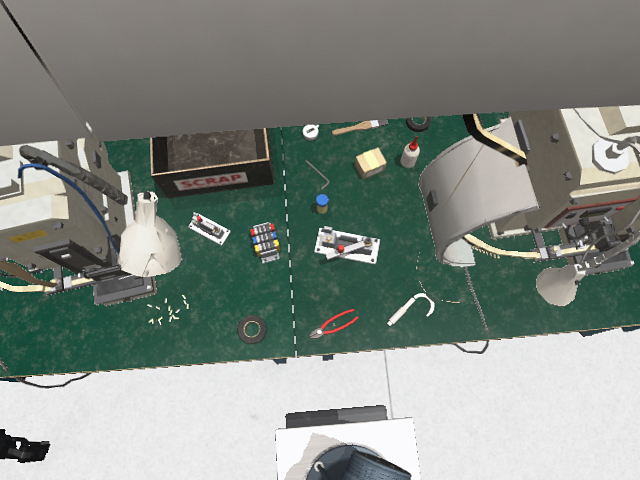

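View pics/side0.png

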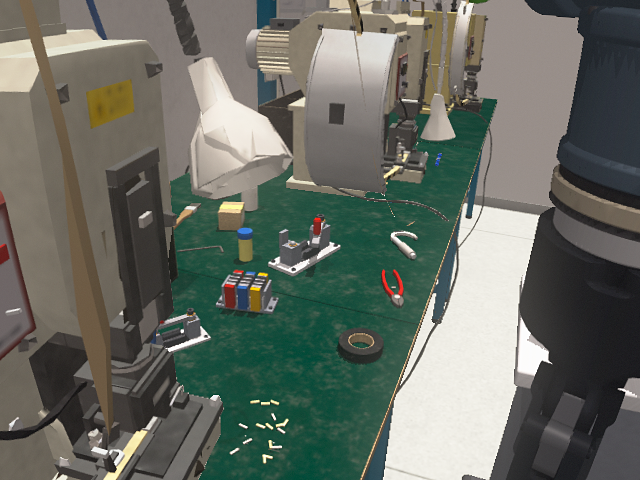

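The top view shows the rack near (265,242) with the blue die in the middle slot. The larger fixture is near (347,245), the vial at (321,204) and the decoy small fixture at (209,228). Next I'll make crops.

```bash
cat > h.py <<'E'
import numpy as np,cv2
from station import manip,vision
from scipy.spatial.transform import Rotation as R
def ray(c,px):
    K=np.array(c["camera_matrix"]);D=np.array(c["D"])
    p=cv2.undistortPoints(np.array(px,float).reshape(-1,1,2),K,D).reshape(-1,2)
    M=cv2.Rodrigues(np.array(c["rvec"],float))[0];t=np.array(c["tvec"],float).ravel()
    d=np.c_[p,np.ones(len(p))]@M
    return -M.T@t,d/np.linalg.norm(d,axis=1)[:,None]
def plane(c,px,z):
    o,d=ray(c,px); return o+d*((z-o[2])/d[:,2])[:,None]
def tri(obs):
    A=0;b=0;L=[]
    for c,p in obs:
        o,d=ray(c,[p]);P=np.eye(3)-np.outer(d[0],d[0]);A=A+P;b=b+P@o
    return np.linalg.solve(A,b)
def proj(c,X):
    return cv2.projectPoints(np.array(X,float).reshape(-1,1,3),np.array(c["rvec"],float),np.array(c["tvec"],float),np.array(c["camera_matrix"]),np.array(c["D"]))[0].reshape(-1,2)
E
python3 - <<'E'
from h import *
t=cv2.imread("pics/top0.png");s=cv2.imread("pics/side0.png")
a=cv2.resize(t[210:280,240:390],None,fx=5.33,fy=4,interpolation=cv2.INTER_CUBIC)[:, :800]
a=cv2.resize(t[215:271,240:390],(800,299),interpolation=cv2.INTER_CUBIC)
b=cv2.resize(s[205:320,205:355],(390,299),interpolation=cv2.INTER_CUBIC)
b=cv2.resize(s[205:320,205:355],(391,300),interpolation=cv2.INTER_CUBIC)
o=np.zeros((600,800,3),np.uint8);o[:299]=a;o[300:,:391]=b
cv2.imwrite("pics/c1.png",o)
c=vision.camera_model("top")
for n,p,z in [("rack",(265,242),.04),("fix",(347,245),.03),("vial",(321,199),.064),("tape",(252,330),.018),("cutters",(333,323),.01),("small",(209,228),.02),("bottle",(410,153),.05),("scrap",(272,183),.1),("lamp",(178,250),.1),("grinder",(450,265),0.)]: print(n,plane(c,[p],z)[0].round(3))
E
```

```text
rack [0.59  0.156 0.04 ]
fix [ 0.569 -0.045  0.03 ]
vial [0.683 0.01  0.064]
tape [0.38  0.2   0.018]
cutters [0.382 0.006 0.01 ]
small [0.646 0.298 0.02 ]
bottle [ 0.8   -0.232  0.05 ]
scrap [0.719 0.126 0.1  ]
lamp [0.567 0.354 0.1  ]
grinder [ 0.505 -0.301  0.   ]
```

View pics/c1.png

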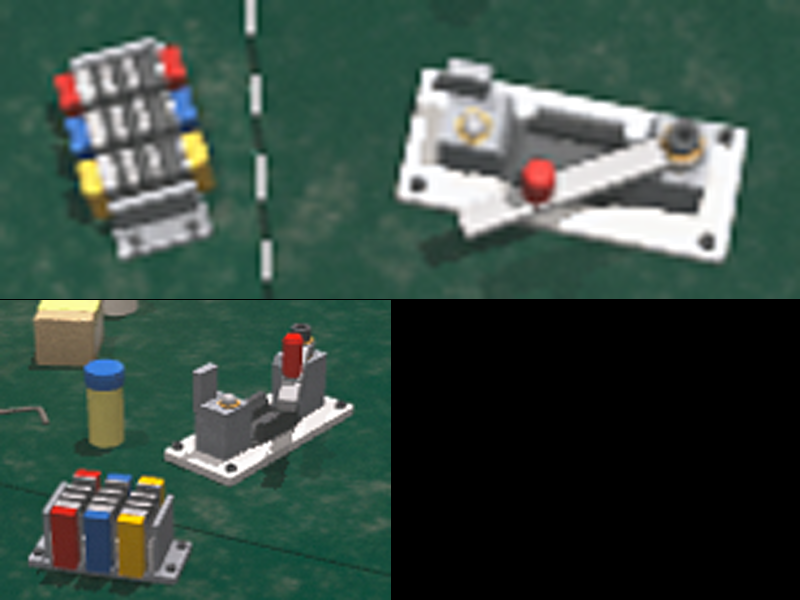

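The crop shows the rack's blue die ends at about (75,135) and (187,105), and the dies run roughly along world y. The bar is open only part way (~0.6 rad), with its knob at (538,178) and hinge at (684,140). It will have to swing farther open first. Next I'll work out the wrist-camera viewpoint.

```bash
cat >> h.py <<'E'
def go(target,yaw=None):
    """deltas in tool axes (mm) and turn (rad); yaw: world angle of tool y (mod pi)"""
    s=manip.sense();M=R.from_quat(s["tool_rot"]).as_matrix()
    d=M.T@(np.array(target)-s["tcp_pos"])*1000
    t=0
    if yaw is not None:
        cur=np.arctan2(M[1,1],M[0,1]); t=-(yaw-cur); t=(t+np.pi/2)%np.pi-np.pi/2
    print("delta",d.round(1),"turn",round(t,4),"q6",s["q"][5].round(3)); return d,t
E
python3 - <<'E'
from h import *
c=vision.camera_model("wrist");s=manip.sense();M=R.from_quat(s["tool_rot"]).as_matrix()
C=cv2.Rodrigues(np.array(c["rvec"]))[0]; o=-C.T@np.array(c["tvec"]).ravel()
print("cam in tool",M.T@(o-s["tcp_pos"]),"axes in tool (cols x y z)\n",(M.T@C.T).round(3)); print(M.round(3))
go([.50,.06,.30],0)
go([.50,.06,.30],1.57)
ct=vision.camera_model("top")
f=lambda x,y:(240+x*150/800,215+y*56/299)
for n,p,z in [("blueL",f(75,128),.05),("blueR",f(183,100),.05),("hinge",f(684,130),.079),("knob",f(538,166),.101),("catchbolt",f(475,124),.053)]: print(n,plane(ct,[p],z)[0].round(3))
E
```

```text
cam in tool [ 0.07968401  0.00016831 -0.14299523] axes in tool (cols x y z)
 [[ 0.    -0.95  -0.312]
 [ 1.     0.    -0.   ]
 [ 0.    -0.312  0.95 ]]
[[-0.962  0.274 -0.001]
 [ 0.274  0.962 -0.002]
 [ 0.    -0.002 -1.   ]]
delta [-464.5 -429.7  -68.9] turn 1.293 q6 -0.178
delta [-464.5 -429.7  -68.9] turn -0.277 q6 -0.178
blueL [0.597 0.181 0.05 ]
blueR [0.606 0.131 0.05 ]
hinge [ 0.563 -0.093  0.079]
knob [ 0.545 -0.025  0.101]
catchbolt [ 0.582 -0.001  0.053]
```

Emit:
drive_tool:
  deltas:
    - [[0, 0, -10, -0.1], [0, 0, -30, -0.2], [0, 0, -55, -0.277], [0, 0, -69, -0.277]]

```text
t: 0.48
tcp_pos: [0.1716, 0.6017, 0.3023]
tool_rot: [-0.001, 1.0, 0.001, 0.0]
force: [0.1, -0.4, 0.5]
finger_gap: 1.002
gripper_force: 0.0
```

Emit:
drive_tool:
  deltas:
    - [[-16, -27, 0, 0], [-35, -57, 0, 0], [-55, -90, 0, 0], [-75, -123, 0, 0], [-95, -156, 0, 0]]

```text
t: 0.9
tcp_pos: [0.2664, 0.4433, 0.3]
tool_rot: [-0.0, 1.0, -0.0, -0.0]
force: [1.3, 0.7, -0.1]
finger_gap: 0.996
gripper_force: 0.0
```

Emit:
drive_tool:
  deltas:
    - [[-20, -33, 0, 0], [-40, -66, 0, 0], [-60, -99, 0, 0], [-80, -132, 0, 0], [-100, -165, 0, 0]]

```text
t: 1.32
tcp_pos: [0.3664, 0.2781, 0.3003]
tool_rot: [0.0, 1.0, -0.0, -0.0]
force: [1.5, 0.5, -0.5]
finger_gap: 1.0
gripper_force: 0.0
```

Emit:
drive_tool:
  deltas:
    - [[-20, -33, 0, 0], [-40, -66, 0, 0], [-60, -99, 0, 0], [-80, -132, 0, 0], [-100, -165, 0, 0]]

```text
t: 1.73
tcp_pos: [0.4664, 0.113, 0.3003]
tool_rot: [0.001, 1.0, 0.0, -0.0]
force: [0.1, 0.2, 0.2]
finger_gap: 1.003
gripper_force: 0.0
```

Emit:
drive_tool:
  deltas:
    - [[-15, -25, 0, 0], [-34, -54, 0, 0], [-34, -54, 0, 0], [-34, -54, 0, 0]]

```text
t: 2.07
tcp_pos: [0.5006, 0.0592, 0.2999]
tool_rot: [0.002, 1.0, 0.0, -0.0]
force: [-1.1, 0.7, 0.6]
finger_gap: 0.999
gripper_force: 0.0
```

```bash
python3 - <<'E'
from h import *
import json
s=manip.sense();print(s["t"],s["tcp_pos"],s["qd"].round(3))
c=vision.camera_model("wrist");im=vision.snapshot("wrist")[:,:,::-1];cv2.imwrite("pics/w1.png",im)
json.dump({k:np.array(v).tolist() for k,v in c.items()},open("w1.json","w"))
p=proj(c,[[.6,.155,.04],[.572,-.045,.05]]);print(p)
b=[]
for x,y in p:
    x=int(x);y=int(y);x0=max(0,x-70);y0=max(0,y-75);print(x0,y0)
    b.append(cv2.resize(im[y0:y0+150,x0:x0+140],(400,428),interpolation=cv2.INTER_CUBIC) if 0 else cv2.resize(im[y0:y0+150,x0:x0+140],None,fx=2.857,fy=2.857,interpolation=cv2.INTER_CUBIC))
cv2.imwrite("pics/w1c.png",np.hstack([x[:428,:400] for x in b]))
E
```

```text
2.0667 [0.50058989 0.05922546 0.29987498] [ 0.047 -0.022  0.038  0.013  0.014  0.005]
[[390.94496889 269.20909756]
 [235.25745881 252.586469  ]]
320 194
165 177
```

View pics/w1c.png

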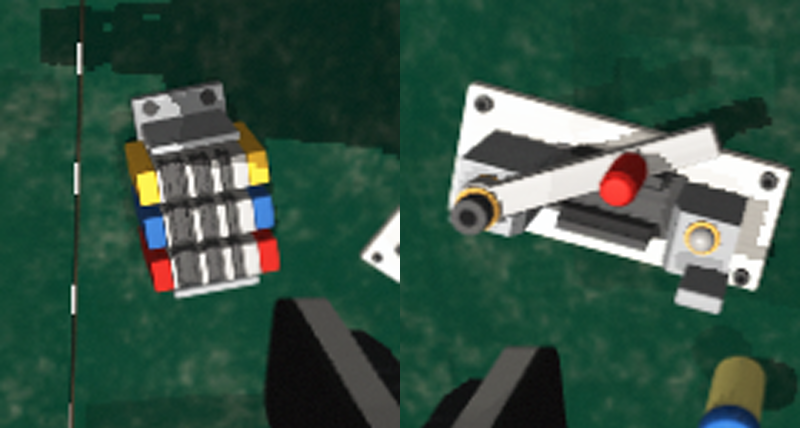

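The wrist view (image down is world +x, image right is world +y) shows:
- **Blue die:** end-cap tops at crop (154,234) and (262,211).
- **Hinge bolt:** (470,213).
- **Knob top:** (620,190).
- **Catch ball:** (702,238).
- **Base corners:** (470,84), (790,168) and (766,292).

```bash
python3 - <<'E'
from h import *
import json
w=json.load(open("w1.json"));t=vision.camera_model("top");s=vision.camera_model("side")
ft=lambda x,y:(240+x*150/800,215+y*56/299)
fs=lambda x,y:(205+x*150/391,205+(y-300)*115/300)
f1=lambda x,y:(320+x/2.857,194+y/2.857)
f2=lambda x,y:(165+(x-400)/2.857,177+y/2.857)
deg=lambda a,b:np.degrees(np.arctan2(*(b-a)[[1,0]]))
r=plane(w,[f1(154,234)],.05)[0];l=plane(w,[f1(262,211)],.05)[0]
print("die R,L",r.round(4),l.round(4),np.linalg.norm(l-r),"mid",((l+r)/2).round(4),deg(r,l))
B=plane(w,[f2(470,84),f2(790,168),f2(766,292)],.01);print("base",B.round(4),np.linalg.norm(B[1]-B[0]),np.linalg.norm(B[2]-B[1]),deg(B[0],B[1]),deg(B[1],B[2]),"centre",((B[0]+B[2])/2).round(4))
for n,p,z in [("hinge",(470,213),.079),("knob",(620,190),.101),("ball",(702,238),.05)]: print(n,plane(w,[f2(*p)],z)[0].round(4))
for n,o in [("dieL",[(w,f1(262,211)),(t,ft(72,122)),(s,fs(100,515))]),("hinge",[(w,f2(470,213)),(t,ft(684,132))]),
 ("knob",[(w,f2(620,190)),(t,ft(538,166)),(s,fs(293,340))]),("baseC+-",[(w,f2(790,168)),(t,ft(400,195))]),("baseC+ +",[(w,f2(766,292)),(t,ft(425,70)),])]: print(n,tri(o).round(4))
E
```

```text
die R,L [0.6048 0.1312 0.05  ] [0.5939 0.1793 0.05  ] 0.04935392697164934 mid [0.5993 0.1552 0.05  ] 102.82075048368107
base [[ 0.5213 -0.1121  0.01  ]
 [ 0.5632  0.0369  0.01  ]
 [ 0.6281  0.0237  0.01  ]] 0.15475041370258794 0.0662710110824405 74.288707391704 -11.507369543000307 centre [ 0.5747 -0.0442  0.01  ]
hinge [ 0.5595 -0.0914  0.079 ]
knob [ 0.5419 -0.0232  0.101 ]
ball [ 0.5826 -0.0007  0.05  ]
dieL [0.595  0.1804 0.049 ]
hinge [ 0.5628 -0.0936  0.0736]
knob [ 0.5435 -0.025   0.0965]
baseC+- [ 0.5836  0.0338 -0.0512]
baseC+ + [0.6306 0.0203 0.0017]
```

Emit:
drive_tool:
  deltas:
    - [[-10, -20, 30, 0.12], [-20, -40, 60, 0.24], [-30, -60, 90, 0.36], [-40, -80, 120, 0.48], [-43, -83, 150, 0.6]]
  jaw: 32

```text
t: 2.53
tcp_pos: [0.5444, -0.0236, 0.1495]
tool_rot: [0.299, 0.954, -0.0, 0.002]
force: [-0.0, 0.3, -1.2]
finger_gap: 0.379
gripper_force: 0.0
```

Emit:
drive_tool:
  deltas:
    - [[0, 0, 0, 0.115], [0, 0, 0, 0.115], [0, 0, 0, 0.115]]

```text
t: 2.78
tcp_pos: [0.5424, -0.021, 0.1503]
tool_rot: [0.348, 0.937, 0.0, -0.0]
force: [-0.1, 1.2, -0.6]
finger_gap: 0.372
gripper_force: 0.0
```

```bash
python3 - <<'E'
from h import *
go([.543,-.024,.08],np.radians(49))
import json
c=vision.camera_model("wrist");im=vision.snapshot("wrist")[:,:,::-1];cv2.imwrite("pics/w2.png",im)
json.dump({k:np.array(v).tolist() for k,v in c.items()},open("w2.json","w"))
print(proj(c,[[.543,-.024,.1],[.573,-.046,.012]]))
E
```

```text
delta [-2.5 -1.9 70.3] turn 0.0042 q6 -1.104
[[314.28540203 264.04649516]
 [318.58273315 263.76001184]]
```

View pics/w2.png

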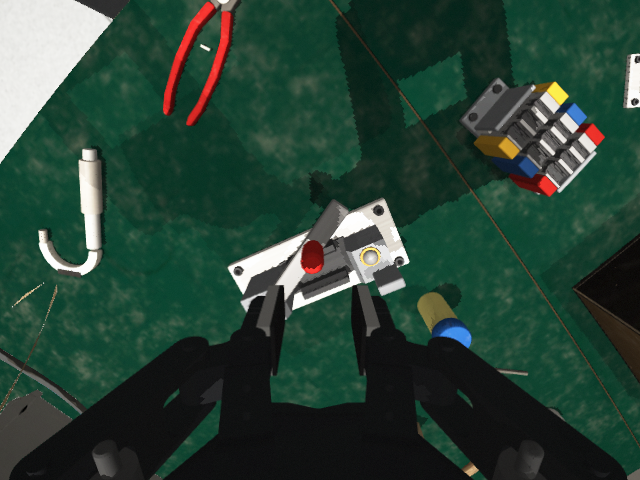

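The knob top is at (312,262), against a predicted (314,264). The fingers straddle it, so I can descend. I'll compute the arc steps at the same time.

Emit:
drive_tool:
  deltas:
    - [[-2, -2, 25, 0], [-2, -2, 50, 0], [-2, -2, 70, 0], [-2, -2, 70, 0]]

```text
t: 3.17
tcp_pos: [0.5412, -0.0239, 0.0786]
tool_rot: [0.349, 0.937, -0.0, -0.002]
force: [-0.0, 0.1, 0.1]
finger_gap: 0.372
gripper_force: 0.0
```

```bash
python3 - <<'E'
from h import *
s=manip.sense();print(s["tcp_pos"],s["force"].round(1))
M=R.from_quat(s["tool_rot"]).as_matrix()
H=np.array([.561,-.0925]);k=s["tcp_pos"][:2]-H;r=np.hypot(*k);a0=np.arctan2(k[1],k[0]);print(r,np.degrees(a0))
prev=s["tcp_pos"][:2]
for i in range(1,19):
    a=a0+i*1.3/18; p=H+.0705*np.array([np.cos(a),np.sin(a)])
    d=M.T@np.r_[p-prev,0]*1000;print(i,round(np.degrees(a)),d.round(1))
    if i%5==0: prev=p
E
```

```text
[ 0.54121992 -0.02388773  0.07863473] [-0.   0.1  0.1]
0.07140654410314907 106.0816228796075
1 110 [ 1.9 -4.9  0. ]
2 114 [ 4.2 -9.4  0. ]
3 118 [  6.1 -14.1   0.1]
4 123 [  7.8 -18.9   0.1]
5 127 [  9.  -23.8   0.1]
6 131 [ 0.9 -5.   0. ]
7 135 [  1.5 -10.1   0. ]
8 139 [  1.6 -15.2   0. ]
9 143 [  1.5 -20.2   0. ]
10 147 [  0.9 -25.3   0.1]
11 152 [-0.9 -5.   0. ]
12 156 [-2.2 -9.9  0. ]
13 160 [ -3.8 -14.8   0. ]
14 164 [ -5.8 -19.5   0. ]
15 168 [ -8.1 -24.    0. ]
16 172 [-2.6 -4.4 -0. ]
17 176 [-5.6 -8.5 -0. ]
18 181 [ -8.8 -12.5  -0. ]
```

Emit:
drive_tool:
  deltas:
    - [[2, -5, 0, 0], [4, -9, 0, 0], [6, -14, 0, 0], [8, -19, 0, 0], [9, -24, 0, 0]]

```text
t: 3.58
tcp_pos: [0.5201, -0.0372, 0.0814]
tool_rot: [0.35, 0.937, 0.0, 0.001]
force: [0.3, 2.8, -0.1]
finger_gap: 0.375
gripper_force: 0.8
```

Emit:
drive_tool:
  deltas:
    - [[1, -5, 0, 0], [1.5, -10, 0, 0], [1.5, -15, 0, 0], [1.5, -20, 0, 0], [1, -25, 0, 0]]

```text
t: 4.0
tcp_pos: [0.503, -0.0561, 0.0803]
tool_rot: [0.35, 0.937, -0.0, -0.0]
force: [0.7, 0.4, -0.2]
finger_gap: 0.372
gripper_force: 0.5
```

Emit:
drive_tool:
  deltas:
    - [[-1, -5, 0, 0], [-2, -10, 0, 0], [-4, -15, 0, 0], [-6, -19.5, 0, 0], [-8, -24, 0, 0]]

```text
t: 4.42
tcp_pos: [0.4936, -0.0795, 0.0803]
tool_rot: [0.35, 0.937, -0.0, 0.0]
force: [-0.3, 1.4, -0.3]
finger_gap: 0.376
gripper_force: 0.4
```

Emit:
drive_tool:
  deltas:
    - [[-2.5, -4.5, 0, 0], [-5.5, -8.5, 0, 0], [-9, -12.5, 0, 0], [-9, -12.5, 0, 0]]

```text
t: 4.75
tcp_pos: [0.4928, -0.0956, 0.0804]
tool_rot: [0.351, 0.936, -0.0, 0.001]
force: [0.9, -0.2, 0.4]
finger_gap: 0.376
gripper_force: 0.0
```

```bash
python3 - <<'E'
from h import *
s=manip.sense();print(s["t"],s["q"].round(3),s["force"])
M=R.from_quat(s["tool_rot"]).as_matrix();print(np.degrees(np.arctan2(M[1,1],M[0,1])))
go([.599,.155,.13],np.radians(102.5))
E
```

```text
4.75 [-4.140e-01  6.110e-01  1.866e+00 -1.000e-03  6.630e-01 -1.268e+00] [ 0.86593125 -0.15882955  0.38740999]
48.94272780451258
delta [ 84.5 258.7 -49.7] turn -0.9348 q6 -1.268
```

Emit:
drive_tool:
  deltas:
    - [[0, 0, -30, 0], [0, 0, -65, 0], [0, 0, -90, 0]]
  jaw: 76

```text
t: 5.0
tcp_pos: [0.4927, -0.0946, 0.172]
tool_rot: [0.35, 0.937, -0.0, 0.0]
force: [0.5, 0.3, 0.1]
finger_gap: 0.787
gripper_force: 0.0
```

Emit:
drive_tool:
  deltas:
    - [[11, 34, 0, -0.12], [23, 70, 0, -0.24], [36, 108, 0, -0.36], [48, 145, 0, -0.48], [60, 182, 0, -0.6]]

```text
t: 5.42
tcp_pos: [0.567, 0.0841, 0.1706]
tool_rot: [0.055, 0.998, -0.0, 0.0]
force: [0.3, -1.0, 0.9]
finger_gap: 0.887
gripper_force: 0.0
```

```bash
python3 - <<'E'
from h import *
go([.599,.155,.16],np.radians(102.5))
E
```

```text
delta [-24.   74.   10.6] turn -0.3282 q6 -1.508
```

Emit:
drive_tool:
  deltas:
    - [[-8, 25, 3, -0.11], [-16, 50, 7, -0.22], [-24, 74, 10, -0.328], [-24, 74, 10, -0.328], [-24, 74, 10, -0.328]]

```text
t: 5.83
tcp_pos: [0.5988, 0.1543, 0.1598]
tool_rot: [-0.107, 0.994, -0.0, -0.0]
force: [-0.2, 0.3, 0.2]
finger_gap: 0.887
gripper_force: 0.0
```

```bash
python3 - <<'E'
from h import *
import json
s=manip.sense();print(s["tcp_pos"],s["qd"].round(3),s["q"][5])
c=vision.camera_model("wrist");im=vision.snapshot("wrist")[:,:,::-1];cv2.imwrite("pics/w3.png",im)
json.dump({k:np.array(v).tolist() for k,v in c.items()},open("w3.json","w"))
p=proj(c,[.5993,.1552,.05])[0];print(p);x,y=int(p[0])-90,int(p[1])-70;print(x,y)
cv2.imwrite("pics/w3c.png",cv2.resize(im[y:y+140,x:x+180],None,fx=4,fy=4,interpolation=cv2.INTER_CUBIC))
E
```

```text
[0.5988076  0.15433059 0.15983975] [-0.036 -0.018  0.03  -0.01   0.005  0.006] -1.7123565263644576
[318.84489882 232.36930017]
228 162
```

View pics/w3c.png

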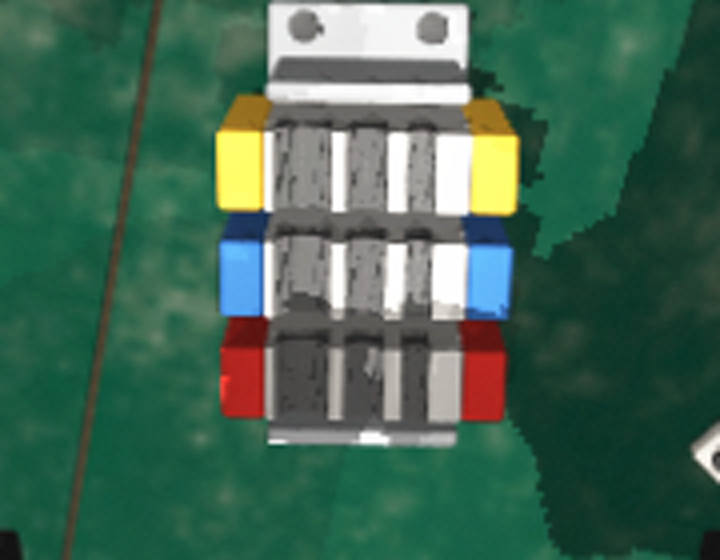

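The blue cap tops are at crop (242,278) and (490,281), so the die is aligned within 1° and centred within 1 mm.

```bash
python3 - <<'E'
from h import *
import json
w=json.load(open("w3.json"));P=plane(w,[(228+x/4,162+y/4) for x,y in [(242,278),(490,281)]],.05);print(P,P.mean(0),np.linalg.norm(P[1]-P[0]),np.degrees(np.arctan2(*(P[1]-P[0])[[1,0]])))
t=vision.camera_model("top")
print("height check",tri([(w,(319.6,231.9)),(t,(240+129*150/800,215+114*56/299))]))
go(np.r_[P.mean(0)[:2],.016],np.radians(102.5))
E
```

```text
[[0.60370428 0.13157572 0.05      ]
 [0.59386639 0.17967885 0.05      ]] [0.59878533 0.15562728 0.05      ] 0.04909882836880926 101.558535601946
height check [0.58411566 0.15189842 0.09828208]
delta [ -1.1   2.3 143.9] turn -0.0059 q6 -1.712
```

Emit:
drive_tool:
  deltas:
    - [[-1, 1.5, 35, 0.01], [-1, 1.5, 70, 0.01], [-1, 1.5, 105, 0.01], [-1, 1.5, 130, 0.01], [-1, 1.5, 144, 0.01]]

```text
t: 6.3
tcp_pos: [0.5969, 0.1531, 0.0133]
tool_rot: [-0.1, 0.995, -0.0, -0.003]
force: [-0.4, -0.9, -0.3]
finger_gap: 0.888
gripper_force: 0.0
```

Emit:
drive_tool:
  deltas:
    - [[0, 0, 0, 0], [0, 0, 0, 0], [0, 0, 0, 0], [0, 0, 0, 0], [0, 0, 0, 0]]
  jaw: 50
  force: 60

```text
t: 6.72
tcp_pos: [0.5994, 0.1546, 0.0175]
tool_rot: [-0.101, 0.995, -0.0, 0.0]
force: [-2.0, -0.9, -2.7]
finger_gap: 0.667
gripper_force: 65.5
```

Emit:
drive_tool:
  deltas:
    - [[0, 0, 0, 0], [0, 0, 0, 0], [0, 0, 0, 0]]

```text
t: 6.97
tcp_pos: [0.5993, 0.155, 0.0168]
tool_rot: [-0.101, 0.995, -0.0, 0.0]
force: [-1.8, -1.0, -2.5]
finger_gap: 0.668
gripper_force: 65.6
```

Gripped at 57 mm, so it has the die. Now I'll lift it clear and carry it to the free bench between the rack and the fixture.

Emit:
drive_tool:
  deltas:
    - [[0, 0, -10, 0], [0, 0, -25, 0], [0, 0, -45, 0], [0, 0, -65, 0], [0, 0, -80, 0]]

```text
t: 7.38
tcp_pos: [0.6013, 0.1554, 0.0989]
tool_rot: [-0.101, 0.995, 0.0, 0.003]
force: [0.4, 0.2, -3.3]
finger_gap: 0.666
gripper_force: 65.5
```

Emit:
drive_tool:
  deltas:
    - [[20, -8, 0, 0.08], [45, -19, 0, 0.18], [72, -31, 0, 0.28], [98, -42, 0, 0.37], [123, -52, 0, 0.43]]

```text
t: 7.8
tcp_pos: [0.4897, 0.0788, 0.0975]
tool_rot: [0.116, 0.993, 0.0, 0.002]
force: [0.7, -0.8, -2.8]
finger_gap: 0.667
gripper_force: 65.6
```

Emit:
drive_tool:
  deltas:
    - [[0, 0, 0, 0], [0, 0, 20, 0], [0, 0, 40, 0], [0, 0, 60, 0]]

```text
t: 8.13
tcp_pos: [0.4923, 0.0792, 0.0371]
tool_rot: [0.114, 0.994, 0.0, 0.003]
force: [0.1, -0.6, -3.0]
finger_gap: 0.669
gripper_force: 65.8
```

```bash
python3 - <<'E'
from h import *
go([.49,.08,.0085],np.radians(77))
E
```

```text
delta [ 2.6  0.2 28.6] turn -0.0011 q6 -1.408
```

Emit:
drive_tool:
  deltas:
    - [[0, 0, 12, 0], [0, 0, 20, 0], [0, 0, 25, 0], [0, 0, 27, 0], [0, 0, 27, 0]]

```text
t: 8.55
tcp_pos: [0.4901, 0.0794, 0.0095]
tool_rot: [0.114, 0.994, 0.0, 0.001]
force: [0.1, 1.5, -2.9]
finger_gap: 0.667
gripper_force: 65.6
```

Emit:
drive_tool:
  deltas:
    - [[0, 0, 0.5, 0], [0, 0, 1, 0], [0, 0, 1, 0]]

```text
t: 8.8
tcp_pos: [0.4898, 0.0793, 0.0088]
tool_rot: [0.114, 0.994, 0.0, 0.001]
force: [-0.3, -0.0, -2.6]
finger_gap: 0.671
gripper_force: 65.6
```

Emit:
drive_tool:
  deltas:
    - [[0, 0, 0.5, 0], [0, 0, 1, 0], [0, 0, 1, 0]]

```text
t: 9.05
tcp_pos: [0.4896, 0.0793, 0.0077]
tool_rot: [0.114, 0.994, 0.0, 0.0]
force: [0.7, 0.0, 1.1]
finger_gap: 0.67
gripper_force: 66.1
```

Emit:
drive_tool:
  deltas:
    - [[0, 0, 0.5, 0], [0, 0, 1, 0], [0, 0, 1, 0]]

```text
t: 9.3
tcp_pos: [0.4897, 0.0793, 0.0077]
tool_rot: [0.114, 0.994, 0.0, 0.001]
force: [-1.4, 0.4, 10.9]
finger_gap: 0.67
gripper_force: 67.4
```

Emit:
drive_tool:
  deltas:
    - [[0, 0, -1, 0], [0, 0, -1, 0], [0, 0, -1, 0], [0, 0, -1, 0]]
  jaw: 80

```text
t: 9.63
tcp_pos: [0.4895, 0.0793, 0.0072]
tool_rot: [0.114, 0.994, 0.0, 0.0]
force: [0.4, -0.3, -0.1]
finger_gap: 0.935
gripper_force: 0.0
```

Emit:
drive_tool:
  deltas:
    - [[0, 0, -20, 0], [0, 0, -50, 0], [0, 0, -85, 0], [0, 0, -120, 0.1], [0, 0, -150, 0.2]]

```text
t: 10.05
tcp_pos: [0.4893, 0.0792, 0.159]
tool_rot: [0.215, 0.977, 0.0, 0.0]
force: [0.3, 0.4, -0.0]
finger_gap: 0.938
gripper_force: 0.0
```

Emit:
drive_tool:
  deltas:
    - [[0, 0, 0, 0.12], [0, 0, 0, 0.24], [0, 0, 0, 0.36], [0, 0, 0, 0.48], [0, 0, 0, 0.6]]

```text
t: 10.47
tcp_pos: [0.4892, 0.0793, 0.1572]
tool_rot: [0.494, 0.869, -0.0, -0.0]
force: [-0.6, 0.6, 0.4]
finger_gap: 0.935
gripper_force: 0.0
```

Emit:
drive_tool:
  deltas:
    - [[0, 0, 0, 0.12], [0, 0, 0, 0.24], [0, 0, 0, 0.36], [0, 0, 0, 0.48], [0, 0, 0, 0.6]]

```text
t: 10.88
tcp_pos: [0.4891, 0.0793, 0.157]
tool_rot: [0.729, 0.685, -0.0, -0.0]
force: [0.6, -0.5, -0.6]
finger_gap: 0.938
gripper_force: 0.0
```

Emit:
drive_tool:
  deltas:
    - [[0, 0, 0, 0.1], [0, 0, 0, 0.171], [0, 0, 0, 0.171], [0, 0, 0, 0.171]]

```text
t: 11.22
tcp_pos: [0.4892, 0.0793, 0.1571]
tool_rot: [0.782, 0.623, -0.0, -0.0]
force: [-0.8, 0.5, -0.5]
finger_gap: 0.933
gripper_force: 0.0
```

```bash
python3 - <<'E'
from h import *
import json
s=manip.sense();print(s["t"],s["tcp_pos"],s["qd"].round(3),s["q"][5])
c=vision.camera_model("wrist");im=vision.snapshot("wrist")[:,:,::-1];cv2.imwrite("pics/w4.png",im)
json.dump({k:np.array(v).tolist() for k,v in c.items()},open("w4.json","w"))
print(proj(c,[[.4897,.0793,.042],[.573,-.046,.012]]))
E
```

```text
11.2167 [0.48917873 0.07926921 0.15707076] [ 0.001 -0.002 -0.002  0.     0.    -0.001] 0.16085553256280888
[[317.87097248 229.92466108]
 [427.22050162 320.05552628]]
```

View pics/w4.png

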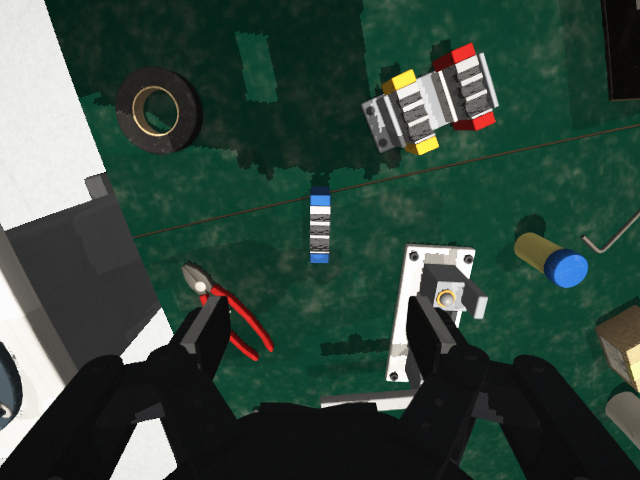

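The die stands upright at (319,229) as predicted. The fixture base corners are at (404,244), (476,250) and (387,380), and the bar is open at the bottom of the picture.

```bash
python3 - <<'E'
from h import *
import json
w=json.load(open("w4.json"));im=cv2.imread("pics/w4.png")
A,B,C=plane(w,[(404,244),(476,250),(387,381)],.01)
dg=lambda a,b:np.degrees(np.arctan2(*(b-a)[[1,0]]))
print(A,B,C,"len",np.linalg.norm(A-C),np.linalg.norm(A-B),"yaw",dg(C,A),dg(A,B)+90,"centre",(B+C)/2)
print("ball",plane(w,[(446,298)],.05))
D=plane(w,[(320,196),(319.5,259)],.042);print("die",D.mean(0),dg(D[1],D[0]))
cv2.imwrite("pics/w4c.png",cv2.resize(im[235:395,330:500],None,fx=3.7,fy=3.7,interpolation=cv2.INTER_CUBIC))
go([.4895,.0793,.019],np.radians(-13))
E
```

```text
[0.56192416 0.03859949 0.01      ] [0.6277153  0.01726006 0.01      ] [ 0.52211932 -0.11377349  0.01      ] len 0.1574863526942916 0.06916534305472687 yaw 75.35963261727541 72.02946781341923 centre [ 0.57491731 -0.04825672  0.01      ]
ball [[ 0.58257716 -0.00140045  0.05      ]]
die [0.49144709 0.08017173 0.042     ] 76.73233772318375
delta [1.000e-01 4.000e-01 1.381e+02] turn 0.0007 q6 0.161
```

Emit:
drive_tool:
  deltas:
    - [[0, 0.5, 35, 0], [0, 0.5, 70, 0], [0, 0.5, 105, 0], [0, 0.5, 130, 0], [0, 0.5, 138, 0]]
  jaw: 45

```text
t: 11.68
tcp_pos: [0.4877, 0.0792, 0.016]
tool_rot: [0.783, 0.622, -0.002, -0.002]
force: [0.4, -0.4, -0.0]
finger_gap: 0.528
gripper_force: 0.0
```

Emit:
drive_tool:
  deltas:
    - [[0, 0, 0, 0], [0, 0, 0, 0], [0, 0, 0, 0], [0, 0, 0, 0], [0, 0, 0, 0]]
  jaw: 8
  force: 60

```text
t: 12.1
tcp_pos: [0.4906, 0.0792, 0.0205]
tool_rot: [0.783, 0.622, 0.001, 0.001]
force: [0.3, 0.8, -3.1]
finger_gap: 0.17
gripper_force: 60.0
```

Emit:
drive_tool:
  deltas:
    - [[0, 0, 0, 0], [0, 0, 0, 0], [0, 0, 0, 0], [0, 0, 0, 0]]

```text
t: 12.43
tcp_pos: [0.4905, 0.0792, 0.0204]
tool_rot: [0.783, 0.622, 0.001, 0.001]
force: [-1.0, 0.1, 6.0]
finger_gap: 0.172
gripper_force: 61.2
```

Emit:
drive_tool:
  deltas:
    - [[0, 0, -20, 0], [0, 0, -50, 0], [0, 0, -85, 0], [0, 0, -120, 0], [0, 0, -140, 0]]

```text
t: 12.85
tcp_pos: [0.4908, 0.0792, 0.1623]
tool_rot: [0.783, 0.622, 0.001, 0.001]
force: [0.6, -0.3, -3.7]
finger_gap: 0.168
gripper_force: 60.3
```

Emit:
drive_tool:
  deltas:
    - [[-25, 7, 0, 0], [-55, 15, 0, 0], [-90, 24, 0, 0], [-120, 32, 0, 0], [-143, 39, 0, 0]]

```text
t: 13.27
tcp_pos: [0.495, -0.071, 0.1592]
tool_rot: [0.783, 0.622, -0.0, 0.0]
force: [0.5, -0.0, -2.3]
finger_gap: 0.167
gripper_force: 60.2
```

Emit:
drive_tool:
  deltas:
    - [[0, 0, 0, 0], [0, 0, 0, 0], [0, 0, 0, 0], [0, 0, 0, 0]]

```text
t: 13.6
tcp_pos: [0.4947, -0.0678, 0.159]
tool_rot: [0.783, 0.622, -0.0, -0.001]
force: [0.5, 0.2, -3.3]
finger_gap: 0.169
gripper_force: 60.2
```

```bash
python3 - <<'E'
from h import *
import json
s=manip.sense();print(s["t"],s["tcp_pos"],s["qd"].round(3),s["q"][5],s["force"])
c=vision.camera_model("wrist");im=vision.snapshot("wrist")[:,:,::-1];cv2.imwrite("pics/w5.png",im)
json.dump({k:np.array(v).tolist() for k,v in c.items()},open("w5.json","w"))
p=proj(c,[.574,-.046,.012])[0];print(p);x,y=int(p[0])-100,int(p[1])-110;y=max(0,y);print(x,y)
cv2.imwrite("pics/w5c.png",cv2.resize(im[y:y+200,x:x+220],None,fx=3,fy=3,interpolation=cv2.INTER_CUBIC))
E
```

```text
13.6 [ 0.4947201 -0.0677739  0.1590091] [ 0.01  -0.002 -0.001 -0.002 -0.004  0.   ] -0.13367770380952115 [ 0.4932862   0.18969447 -3.31667971]
[401.01973423 176.21583364]
301 66
```

View pics/w5c.png

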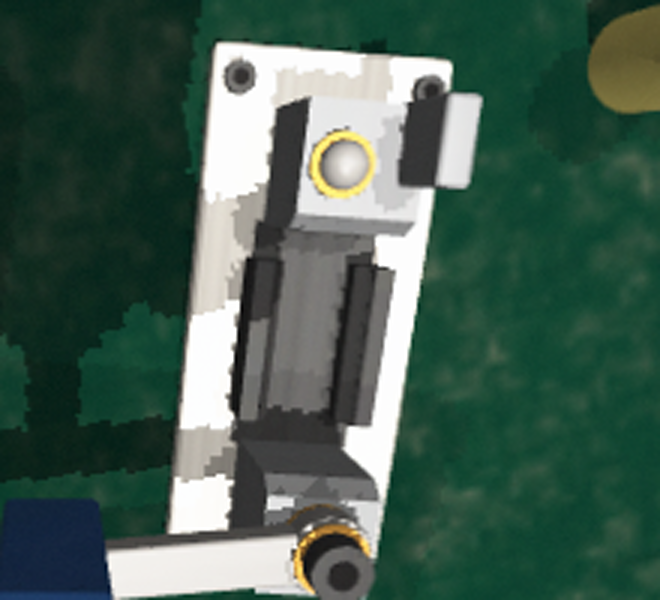

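The crop shows these features:
- **Base corners:** (216,43) and (453,61).
- **Base left edge:** runs to (168,533).
- **Catch pillar top corners:** (312,97), (301,217) and (413,235).
- **Ball ring:** (343,164).
- **Hinge bolt top:** (343,573).
- **Lips:** inner edges near x≈283 and 350 at the top.

I'll fit the fixture pose to these points.

```bash
python3 - <<'E'
from h import *
import json
from scipy.optimize import least_squares
w=json.load(open("w5.json"));s=manip.sense()
f=lambda p:(301+p[0]/3,66+p[1]/3)
pts=[((216,43),(-33,78,10)),((453,61),(33,78,10)),((312,97),(-15,62,49)),((301,217),(-15,31,49)),((413,235),(15,31,49)),((343,573),(0,-46.5,79)),((391,268),(19,22,27)),((367,425),(19,-22,27))]
px=np.array([f(a) for a,_ in pts]);M=np.array([b for _,b in pts])/1000
def X(q):
    c,n=np.cos(q[2]),np.sin(q[2]);return np.c_[q[0]+M[:,0]*c-M[:,1]*n,q[1]+M[:,0]*n+M[:,1]*c,M[:,2]]
r=least_squares(lambda q:(proj(w,X(q))-px).ravel(),[.574,-.046,-.25],loss="soft_l1")
print(r.x,np.degrees(r.x[2])+90);print((proj(w,X(r.x))-px).round(1).tolist())
T=np.degrees(r.x[2]);go([r.x[0],r.x[1],.10],np.radians(T))
d=R.from_quat(s["tool_rot"]).as_matrix();print("tool y yaw",np.degrees(np.arctan2(d[1,1],d[0,1])))
# ball/ring centre in fixture frame
b=plane(w,[f((343,164))],.049)[0][:2]-r.x[:2];c,n=np.cos(r.x[2]),np.sin(r.x[2]);print("ring",b@[c,n],b@[-n,c])
E
```

```text
[ 0.57421758 -0.04781348 -0.28681156] 73.56690821008007
[[-0.1, -1.3], [0.8, -0.7], [-0.7, -0.7], [-2.4, 3.9], [0.2, 0.9], [-0.5, -0.3], [1.3, 0.1], [1.1, 0.6]]
delta [37.2 72.9 59. ] turn 0.0603 q6 -0.134
tool y yaw -12.979986858026406
ring -0.004961695398842891 0.04697043327596842
```

Emit:
drive_tool:
  deltas:
    - [[9, 18, 0, 0.02], [19, 37, 0, 0.04], [29, 56, 0, 0.06], [37, 73, 0, 0.06], [37, 73, 0, 0.06]]

```text
t: 14.07
tcp_pos: [0.5794, -0.0479, 0.1597]
tool_rot: [0.8, 0.599, 0.002, 0.002]
force: [0.4, -0.0, -3.0]
finger_gap: 0.169
gripper_force: 60.1
```

Emit:
drive_tool:
  deltas:
    - [[0, 0, 20, 0], [0, 0, 45, 0], [0, 0, 60, 0], [0, 0, 65, 0], [0, 0, 65, 0]]

```text
t: 14.48
tcp_pos: [0.5732, -0.0482, 0.0928]
tool_rot: [0.801, 0.599, -0.001, -0.002]
force: [0.5, -0.1, -3.3]
finger_gap: 0.171
gripper_force: 60.1
```

```bash
python3 - <<'E'
from h import *
import json
d,t=go([.5742,-.0478,.0325],np.radians(-16.4))
c=vision.camera_model("wrist");im=vision.snapshot("wrist")[:,:,::-1];cv2.imwrite("pics/w6.png",im)
json.dump({k:np.array(v).tolist() for k,v in c.items()},open("w6.json","w"))
p=proj(c,[.574,-.046,.05])[0];print(p);x,y=int(p[0])-100,int(p[1])-120;y=max(0,y);print(x,y)
cv2.imwrite("pics/w6c.png",cv2.resize(im[y:y+200,x:x+200],None,fx=3,fy=3,interpolation=cv2.INTER_CUBIC))
t=vision.snapshot("top")[:,:,::-1]; cv2.imwrite("pics/top6.png",t)
E
```

```text
delta [ 0.7  1.1 60.3] turn -0.0006 q6 0.009
[317.51386489 262.14111002]
217 142
```

View pics/w6c.png

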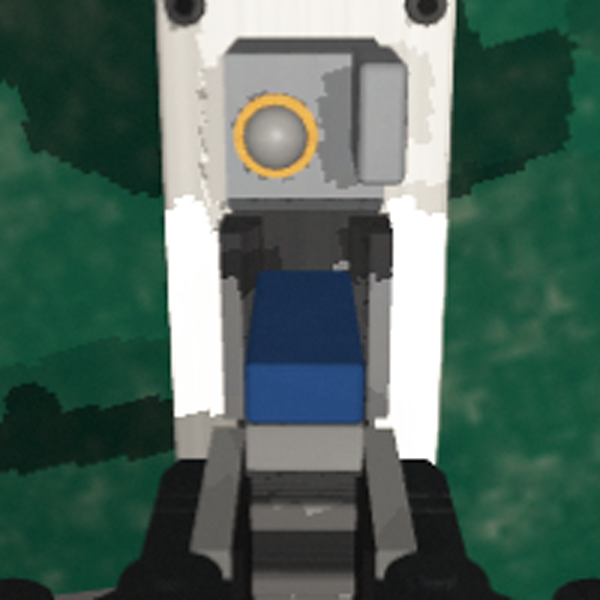

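The die is centred between the lips (die centre x≈305, lips 306) and parallel to the fixture. Now I'll descend.

Emit:
drive_tool:
  deltas:
    - [[0, 0, 12, 0], [0, 0, 24, 0], [0, 0, 34, 0], [0, 0, 40, 0], [0, 0, 40, 0]]

```text
t: 15.0
tcp_pos: [0.574, -0.0492, 0.0529]
tool_rot: [0.801, 0.598, -0.001, -0.001]
force: [0.4, -0.2, -3.6]
finger_gap: 0.169
gripper_force: 60.1
```

Emit:
drive_tool:
  deltas:
    - [[0, 0, 4, 0], [0, 0, 8, 0], [0, 0, 11, 0], [0, 0, 14, 0], [0, 0, 14, 0]]

```text
t: 15.42
tcp_pos: [0.5747, -0.0493, 0.0398]
tool_rot: [0.801, 0.598, -0.0, -0.0]
force: [-0.4, 0.6, -4.1]
finger_gap: 0.171
gripper_force: 60.1
```

Emit:
drive_tool:
  deltas:
    - [[1, 0, 2, 0], [1, 0, 4, 0], [1, 0, 6, 0], [1, 0, 7, 0], [1, 0, 7, 0]]

```text
t: 15.83
tcp_pos: [0.5752, -0.0484, 0.0331]
tool_rot: [0.801, 0.598, -0.0, -0.0]
force: [-0.1, -0.1, -3.7]
finger_gap: 0.17
gripper_force: 60.1
```

Emit:
drive_tool:
  deltas:
    - [[0, 0, 0.5, 0], [0, 0, 1, 0], [0, 0, 1, 0]]

```text
t: 16.08
tcp_pos: [0.5754, -0.0485, 0.0324]
tool_rot: [0.801, 0.598, 0.0, 0.0]
force: [0.4, 0.1, -2.8]
finger_gap: 0.172
gripper_force: 60.3
```

Emit:
drive_tool:
  deltas:
    - [[0, 0, 0.5, 0], [0, 0, 1, 0], [0, 0, 1, 0]]

```text
t: 16.33
tcp_pos: [0.5754, -0.0485, 0.0324]
tool_rot: [0.801, 0.598, 0.0, 0.0]
force: [-1.0, 0.4, 4.8]
finger_gap: 0.172
gripper_force: 61.2
```

Emit:
drive_tool:
  deltas:
    - [[0, 0, 0.3, 0], [0, 0, 0.6, 0], [0, 0, 0.6, 0]]

```text
t: 16.58
tcp_pos: [0.5754, -0.0485, 0.0323]
tool_rot: [0.801, 0.598, 0.0, 0.0]
force: [-1.9, -0.0, 8.1]
finger_gap: 0.172
gripper_force: 61.7
```

Seated: the TCP is at 0.0324, which is 12 mm above the bench-standing grasp, and the contact force is rising. Release and rise.

Emit:
drive_tool:
  deltas:
    - [[0, 0, -0.8, 0], [0, 0, -0.8, 0], [0, 0, -0.8, 0], [0, 0, -0.8, 0]]
  jaw: 40

```text
t: 16.92
tcp_pos: [0.5755, -0.0485, 0.0315]
tool_rot: [0.801, 0.598, 0.0, 0.0]
force: [-0.3, 0.2, -0.3]
finger_gap: 0.469
gripper_force: 0.0
```

Emit:
drive_tool:
  deltas:
    - [[0, 0, -15, 0], [0, 0, -40, 0], [0, 0, -75, 0], [0, 0, -110, 0], [0, 0, -140, 0]]

```text
t: 17.33
tcp_pos: [0.5755, -0.0485, 0.1732]
tool_rot: [0.801, 0.598, 0.0, 0.0]
force: [1.1, 0.8, -0.2]
finger_gap: 0.469
gripper_force: 0.0
```

Emit:
drive_tool:
  deltas:
    - [[-5, -10, 0, -0.12], [-10, -20, 0, -0.24], [-15, -30, 0, -0.36], [-20, -40, 0, -0.48], [-25, -50, 0, -0.6]]

```text
t: 17.75
tcp_pos: [0.5197, -0.0582, 0.1715]
tool_rot: [0.586, 0.81, 0.0, 0.0]
force: [0.5, 0.4, 0.3]
finger_gap: 0.468
gripper_force: 0.0
```

Emit:
drive_tool:
  deltas:
    - [[0, 0, 0, -0.12], [0, 0, 0, -0.24], [0, 0, 0, -0.36], [0, 0, 0, -0.48], [0, 0, 0, -0.6]]

```text
t: 18.17
tcp_pos: [0.5202, -0.0582, 0.1713]
tool_rot: [0.321, 0.947, 0.0, -0.0]
force: [-0.4, -0.3, -0.5]
finger_gap: 0.464
gripper_force: 0.0
```

Emit:
drive_tool:
  deltas:
    - [[0, 0, 0, -0.12], [0, 0, 0, -0.24], [0, 0, 0, -0.36], [0, 0, 0, -0.4], [0, 0, 0, -0.4]]

```text
t: 18.58
tcp_pos: [0.5202, -0.0582, 0.1713]
tool_rot: [0.129, 0.992, 0.0, -0.0]
force: [-0.5, -0.1, -0.2]
finger_gap: 0.469
gripper_force: 0.0
```

```bash
python3 - <<'E'
from h import *
import json
s=manip.sense();print(s["t"],s["tcp_pos"],s["qd"].round(3))
go([.4916,-.0833,.12],np.radians(75))
c=vision.camera_model("wrist");im=vision.snapshot("wrist")[:,:,::-1];cv2.imwrite("pics/w7.png",im)
p=proj(c,[[.4916,-.0833,.101],[.4916,-.0833,.071],[.575,-.0482,.054]]);print(p)
m=((im[:,:,2]>110)&(im[:,:,1]<60)&(im[:,:,0]<60)).astype(np.uint8)
n,l,st,ce=cv2.connectedComponentsWithStats(m)
for i in range(1,n):
    if st[i,4]>60: print(st[i],ce[i].round(1),plane(c,[ce[i]],.086)[0].round(4))
m=((im[:,:,0]>90)&(im[:,:,2]<90)&(im[:,:,0]>im[:,:,1]*1.25)).astype(np.uint8)
n,l,st,ce=cv2.connectedComponentsWithStats(m)
for i in range(1,n):
    if st[i,4]>60: print("blue",st[i],ce[i].round(1),plane(c,[ce[i]],.054)[0].round(4))
E
```

```text
18.5833 [ 0.52022358 -0.05822676  0.17133157] [-0.001 -0.001  0.001  0.001  0.     0.061]
delta [ 21.3 -31.6  51.3] turn 0.0035 q6 -1.638
[[269.74828125 218.7744689 ]
 [275.24189611 208.13688613]
 [345.07902544 284.76969731]]
[281   0  93  74 414] [322.2  36.3] [ 0.3923 -0.0215  0.086 ]
[296  16  89  78 485] [343.8  57.2] [ 0.4072 -0.0116  0.086 ]
[260 200  22  28 248] [271.5 212.4] [ 0.4909 -0.0839  0.086 ]
blue [312 276  10  17 149] [316.8 284.1] [ 0.5682 -0.0716  0.054 ]
blue [369 278  10  10  82] [373.9 281.9] [ 0.5787 -0.0236  0.054 ]
```

The knob is found at (0.4909,-0.0839), within 1 mm of the prediction. Now move above it and descend.

Emit:
drive_tool:
  deltas:
    - [[10, -16, 10, 0], [21, -32, 25, 0], [21, -32, 50, 0], [21, -32, 75, 0], [21, -32, 91, 0]]

```text
t: 19.05
tcp_pos: [0.4909, -0.0839, 0.0789]
tool_rot: [0.13, 0.991, 0.0, -0.001]
force: [0.4, 0.3, 0.2]
finger_gap: 0.47
gripper_force: 0.0
```

```bash
cat > arc.py <<'E'
from h import *
import sys
# rows along the arc: from the present tool to given bar angles (deg), tool y = tangent
H=np.array([.5613,-.0927]);psi=73.6;r=.070
def rows(angs):
    s=manip.sense();M=R.from_quat(s["tool_rot"]).as_matrix();p0=s["tcp_pos"][:2];y0=np.arctan2(M[1,1],M[0,1]);o=[]
    k=p0-H;print(s["t"],"tool now r",np.hypot(*k),"theta",np.degrees(np.arctan2(k[1],k[0]))-psi,"z",s["tcp_pos"][2])
    for i,a in enumerate(angs):
        b=np.radians(psi+a);p=H+r*np.array([np.cos(b),np.sin(b)]);d=M.T@np.r_[p-p0,0]*1000
        t=-((b-np.pi/2)-y0);t=(t+np.pi/2)%np.pi-np.pi/2
        o.append([round(d[0],1),round(d[1],1),0,round(t,3)])
        if i%5==4: 
            p0=p;y0=b-np.pi/2;M=np.array([[-np.sin(y0),np.cos(y0),0],[np.cos(y0),np.sin(y0),0],[0,0,-1]]); print(o);o=[]
    if o:print(o)
E
python3 - <<'E'
from arc import *
rows(list(np.arange(92,14,-5.2)))
E
```

```text
19.05 tool now r 0.07093768623838641 theta 99.25381438959383 z 0.0788989505454618
[[np.float64(-0.3), np.float64(9.0), 0, np.float64(-0.01)], [np.float64(-0.5), np.float64(15.3), 0, np.float64(0.081)], [np.float64(-1.3), np.float64(21.6), 0, np.float64(0.172)], [np.float64(-2.7), np.float64(27.8), 0, np.float64(0.263)], [np.float64(-4.6), np.float64(33.9), 0, np.float64(0.353)]]
[[np.float64(-0.3), np.float64(6.3), 0, np.float64(0.091)], [np.float64(-1.1), np.float64(12.6), 0, np.float64(0.182)], [np.float64(-2.6), np.float64(18.8), 0, np.float64(0.272)], [np.float64(-4.6), np.float64(24.9), 0, np.float64(0.363)], [np.float64(-7.1), np.float64(30.7), 0, np.float64(0.454)]]
[[np.float64(-0.3), np.float64(6.3), 0, np.float64(0.091)], [np.float64(-1.1), np.float64(12.6), 0, np.float64(0.182)], [np.float64(-2.6), np.float64(18.8), 0, np.float64(0.272)], [np.float64(-4.6), np.float64(24.9), 0, np.float64(0.363)], [np.float64(-7.1), np.float64(30.7), 0, np.float64(0.454)]]
```

Emit:
drive_tool:
  deltas:
    - [[0, 9, 0, -0.01], [-0.5, 15, 0, 0.08], [-1, 21.5, 0, 0.17], [-2.5, 28, 0, 0.26], [-4.5, 34, 0, 0.35]]
  jaw: 26

```text
t: 19.47
tcp_pos: [0.5051, -0.0513, 0.0813]
tool_rot: [0.302, 0.953, -0.0, 0.0]
force: [-1.6, -1.3, -0.4]
finger_gap: 0.307
gripper_force: 0.5
```

Emit:
drive_tool:
  deltas:
    - [[-0.5, 6.5, 0, 0.09], [-1, 12.5, 0, 0.18], [-2.5, 19, 0, 0.27], [-4.5, 25, 0, 0.36], [-7, 31, 0, 0.45]]

```text
t: 19.88
tcp_pos: [0.5291, -0.03, 0.0816]
tool_rot: [0.507, 0.862, 0.0, 0.001]
force: [-1.2, -0.5, -0.1]
finger_gap: 0.304
gripper_force: 0.4
```

Emit:
drive_tool:
  deltas:
    - [[-0.5, 6.5, 0, 0.09], [-1, 12.5, 0, 0.18], [-2.5, 19, 0, 0.27], [-4.5, 25, 0, 0.36], [-7, 31, 0, 0.45]]

```text
t: 20.3
tcp_pos: [0.5591, -0.0208, 0.0816]
tool_rot: [0.686, 0.727, -0.0, 0.0]
force: [-1.0, -0.1, -0.6]
finger_gap: 0.305
gripper_force: 0.4
```

```bash
python3 - <<'E'
from arc import *
rows([15,11,7,3,-1]);rows([-1,-3,-5])
E
```

```text
20.3 tool now r 0.07196425903046381 theta 18.113979917850628 z 0.08157240980996126
[[np.float64(-2.2), np.float64(3.7), 0, np.float64(0.082)], [np.float64(-2.7), np.float64(8.6), 0, np.float64(0.152)], [np.float64(-3.7), np.float64(13.4), 0, np.float64(0.222)], [np.float64(-4.9), np.float64(18.1), 0, np.float64(0.292)], [np.float64(-6.5), np.float64(22.7), 0, np.float64(0.362)]]
20.3 tool now r 0.07196425903046381 theta 18.113979917850628 z 0.08157240980996126
[[np.float64(-6.5), np.float64(22.7), 0, np.float64(0.362)], [np.float64(-7.4), np.float64(25.0), 0, np.float64(0.397)], [np.float64(-8.4), np.float64(27.3), 0, np.float64(0.431)]]
```

Emit:
drive_tool:
  deltas:
    - [[-2, 4, 0, 0.08], [-2.5, 8.5, 0, 0.15], [-3.5, 13.5, 0, 0.22], [-5, 18, 0, 0.29], [-6.5, 22.5, 0, 0.36]]

```text
t: 20.72
tcp_pos: [0.5772, -0.0251, 0.0811]
tool_rot: [0.805, 0.593, -0.004, -0.004]
force: [-13.4, -1.0, 10.2]
finger_gap: 0.304
gripper_force: 6.5
```

Emit:
drive_tool:
  deltas:
    - [[0, 1.5, 0, 0], [0, 3, 0, 0], [0, 4, 0, 0]]

```text
t: 20.97
tcp_pos: [0.5773, -0.0251, 0.0809]
tool_rot: [0.804, 0.595, -0.006, -0.007]
force: [-14.1, 2.1, 11.3]
finger_gap: 0.308
gripper_force: 7.2
```

```bash
python3 - <<'E'
from arc import *
rows([-5])
c=vision.camera_model("wrist");im=vision.snapshot("wrist")[:,:,::-1];cv2.imwrite("pics/w8.png",im)
m=((im[:,:,2]>110)&(im[:,:,1]<60)&(im[:,:,0]<60)).astype(np.uint8)
n,l,st,ce=cv2.connectedComponentsWithStats(m)
for i in range(1,n):
    if st[i,4]>60:
        P=plane(c,[ce[i]],.09)[0]; print(st[i],P.round(4),np.degrees(np.arctan2(*(P[:2]-H)[::-1]))-psi)
E
```

```text
20.9667 tool now r 0.06944520767721492 theta 3.0982575895502436 z 0.080919503601103
[[np.float64(0.5), np.float64(9.8), 0, np.float64(0.077)]]
[ 32 245  97  87 762] [0.4765 0.0193 0.09  ] 53.52593698237162
[ 21 258  92  87 744] [0.4619 0.0134 0.09  ] 59.531925303344025
[ 288  281   33   55 1451] [ 0.5726 -0.0224  0.09  ] 7.28953244086226
```

Emit:
drive_tool:
  deltas:
    - [[0, 2, 0, 0], [0, 4, 0, 0], [0, 4, 0, 0]]

```text
t: 21.27
tcp_pos: [0.5775, -0.0251, 0.0807]
tool_rot: [0.804, 0.595, -0.009, -0.01]
force: [-18.1, 2.4, 14.8]
finger_gap: 0.305
gripper_force: 9.4
```

```bash
python3 - <<'E'
from arc import *
s=manip.sense();print(s["q"].round(4),s["force"],s["ft_torque"]);rows([-5])
im=cv2.imread("pics/w8.png");cv2.imwrite("pics/w8c.png",cv2.resize(im[150:390,200:440],None,fx=2.5,fy=2.5,interpolation=cv2.INTER_CUBIC))
E
```

```text
[-2.3640e-01  6.8270e-01  1.6508e+00 -8.0000e-04  8.3510e-01  6.0800e-02] [-18.11392562   2.36339294  14.84502612] [0.50442363 3.21047657 0.02093654]
21.2667 tool now r 0.0694809606820791 theta 2.9475293769639705 z 0.0807003866215505
[[np.float64(0.4), np.float64(9.7), 0, np.float64(0.077)]]
```

View pics/w8c.png

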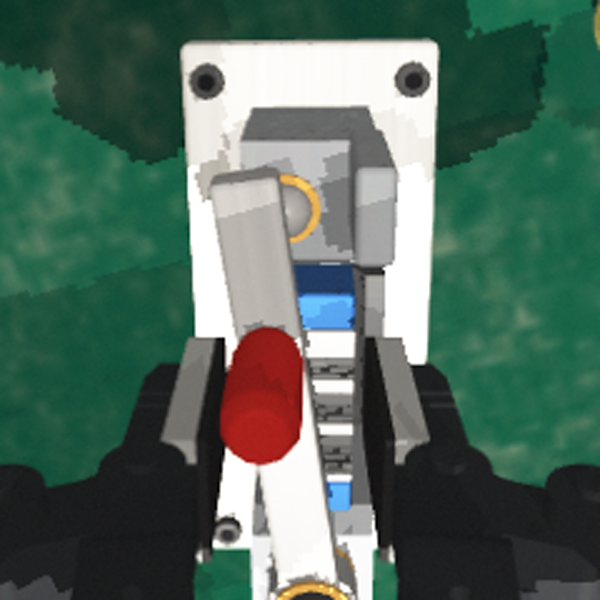

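The die is home, at (325,305) to (340,495), and the bar end is sitting at the ball at (300,210). The tool is also being forced downward, which loads the ball, so I'll relieve z and push on.

Emit:
drive_tool:
  deltas:
    - [[0, -4, -2, 0], [0, -8, -3, 0], [0, -10, -3, 0], [0, -10, -3, 0]]

```text
t: 21.6
tcp_pos: [0.5783, -0.0248, 0.0839]
tool_rot: [0.804, 0.594, -0.001, -0.001]
force: [-5.3, 2.3, 0.9]
finger_gap: 0.306
gripper_force: 2.5
```

Emit:
drive_tool:
  deltas:
    - [[0, 4, -2, 0], [0, 8, -4, 0], [0, 12, -6, 0], [0, 14, -6, 0], [0, 14, -6, 0]]

```text
t: 22.02
tcp_pos: [0.5863, -0.0273, 0.087]
tool_rot: [0.804, 0.594, -0.005, -0.007]
force: [-10.1, 4.2, -3.7]
finger_gap: 0.311
gripper_force: 5.5
```

That matches shut: the knob is implied at (0.581,-0.026). Next I'll unload, rise clear and check.

Emit:
drive_tool:
  deltas:
    - [[0, -3, 2, 0], [0, -6, 3, 0], [0, -9, 3, 0], [0, -9, 3, 0]]

```text
t: 22.35
tcp_pos: [0.5857, -0.0276, 0.0871]
tool_rot: [0.804, 0.594, 0.001, 0.001]
force: [-1.3, 0.5, -0.9]
finger_gap: 0.302
gripper_force: 1.0
```

```bash
python3 - <<'E'
from arc import *
s=manip.sense();print(s["force"]);rows([0])
E
```

```text
[-1.29081498  0.51313414 -0.91460351]
22.35 tool now r 0.06949515147881177 theta -4.1165403825601175 z 0.0870611959509242
[[np.float64(0.6), np.float64(-5.0), 0, np.float64(-0.012)]]
```

Emit:
drive_tool:
  deltas:
    - [[0, -2, 0, 0], [0, -4.5, 0, 0], [0, -4.5, 0, 0]]
  jaw: 36

```text
t: 22.6
tcp_pos: [0.5807, -0.0264, 0.0869]
tool_rot: [0.804, 0.594, 0.0, 0.001]
force: [-0.4, -0.3, 0.2]
finger_gap: 0.423
gripper_force: 0.0
```

Emit:
drive_tool:
  deltas:
    - [[0, 0, -15, 0], [0, 0, -40, 0], [0, 0, -75, 0], [0, 0, -105, 0], [0, 0, -120, 0]]

```text
t: 23.02
tcp_pos: [0.5826, -0.0269, 0.2107]
tool_rot: [0.804, 0.594, 0.002, 0.003]
force: [0.8, -0.1, 0.0]
finger_gap: 0.419
gripper_force: 0.0
```

Emit:
drive_tool:
  deltas:
    - [[0, 0, 0, 0], [0, 0, 0, 0], [0, 0, 0, 0], [0, 0, 0, 0]]

```text
t: 23.35
tcp_pos: [0.5791, -0.026, 0.2048]
tool_rot: [0.804, 0.594, -0.001, -0.001]
force: [0.7, -0.3, -0.7]
finger_gap: 0.421
gripper_force: 0.0
```

```bash
python3 - <<'E'
from arc import *
s=manip.sense();print(s["t"],s["tcp_pos"],s["force"])
c=vision.camera_model("wrist");im=vision.snapshot("wrist")[:,:,::-1];cv2.imwrite("pics/w9.png",im)
hsv=cv2.cvtColor(im,cv2.COLOR_BGR2HSV)
m=(((hsv[:,:,0]<6)|(hsv[:,:,0]>174))&(hsv[:,:,1]>170)&(hsv[:,:,2]>90)).astype(np.uint8)
n,l,st,ce=cv2.connectedComponentsWithStats(m)
for i in range(1,n):
    if st[i,4]>100:
        P=plane(c,[ce[i]],.086)[0]; print(st[i],P.round(4),np.degrees(np.arctan2(*(P[:2]-H)[::-1]))-psi)
# ball visible? white/yellow pixels: ring colour near expected ring
print(proj(c,[[.5613+.0282*.0935/.1-.0048,-.0927+.0959*.0935/.1+.0014,.049]]))
m=((hsv[:,:,0]>14)&(hsv[:,:,0]<24)&(hsv[:,:,1]>130)&(hsv[:,:,2]>120)).astype(np.uint8)
n,l,st,ce=cv2.connectedComponentsWithStats(m)
for i in range(1,n):
    if st[i,4]>4: print("ring",st[i],ce[i])
# bar edges: bar shut, its left/right edges at y=+20..+50mm, z=.067
for yy in (.02,.05):
    q=[[H[0]+np.cos(np.radians(psi))*(yy+.0465)+dx*np.sin(np.radians(psi)),H[1]+np.sin(np.radians(psi))*(yy+.0465)-dx*np.cos(np.radians(psi)),.067] for dx in (-.007,.007)]
    print("bar shut edges",proj(c,q).round(1).tolist())
    u=proj(c,q);r=int(round(u[0,1]));print(hsv[r,int(u[0,0])-8:int(u[1,0])+9,2].tolist())
E
```

```text
23.35 [ 0.57909843 -0.02603721  0.20479376] [ 0.73276253 -0.32835441 -0.72087879]
[304   2  21  19 226] [0.6228 0.1251 0.086 ] 0.6378848840235918
[116 208  66  62 565] [0.4427 0.0103 0.086 ] 65.43109219290918
[108 217  61  63 550] [0.4244 0.0037 0.086 ] 71.25811114395648
[311 216  18  25 335] [ 0.5808 -0.0267  0.086 ] -0.06017309448881747
[583 351  28  21 232] [ 0.8024 -0.2368  0.086 ] -104.46252285924456
[[313.84891139 190.76786608]]
ring [257  31  20  20 170] [267.86470588  39.41764706]
ring [309 183   2   3   5] [309.6 184. ]
ring [312 287   7   5  16] [314.375  288.5625]
ring [322 286   6   3  11] [324.         287.18181818]
ring [311 293   2   5   8] [311.375 295.125]
bar shut edges [[311.8, 225.2], [327.8, 225.0]]
[99, 100, 83, 58, 51, 54, 47, 85, 84, 83, 85, 113, 147, 155, 158, 166, 169, 167, 144, 160, 168, 164, 123, 101, 94, 133, 245, 163, 62, 56, 66, 111, 117]
bar shut edges [[311.2, 191.2], [327.7, 191.0]]
[197, 215, 251, 232, 178, 176, 187, 198, 161, 236, 252, 253, 253, 253, 252, 253, 253, 253, 252, 252, 252, 252, 253, 250, 199, 100, 60, 188, 236, 240, 239, 239, 239]
```

The bar reads as shut: the knob is at -0.06°, its edges are where a shut bar's should be, and the ball is covered. The robot is clear of everything, so I'll hand in.

```bash
python3 -c "
from station import manip
print(manip.sign_off())"
```

```text
the job is handed in; nothing more can be done
None
```

I handed the job in at about 23 s: the blue die is home in the nest of the larger fixture, notches up. The keeper bar measures shut to within the camera's accuracy of about 1.4°, which is its 0.025 rad limit; the judge gave no verdict.

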